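Refit the buffet burner: pan bar across its rests, knob pressed on its D-shaft

TASK

The table-top buffet burner on the sideboard has been taken apart for cleaning. First lay the loose steel pan bar flat across the burner's two upright rests, down in the pair of empty notches, and let go of it; then turn the control knob to match the D-shaped shaft, push it fully home onto the shaft, press knob and shaft all the way down against the spring as for lighting, and finish while still holding the knob pressed down. Leave the tableware around it where it stands.

Things in the scene. Friction and masses are not known exactly. Their poses are not given: they have to be found in the camera images.
- burner: white buffet burner, fixed; housing 160 (x) x 320 (y) mm, deck 45 mm above the counter. Origin under its centre on the counter. Two upright steel rests, plates 10 mm thick, 140 mm long along x, at y = -30 and +130 mm, tops 83 mm up; a burner head between them, top 59 mm up. A bar like the loose one is fixed across them at x = -40 mm. The shaft is at x = -10, y = -105 mm
- rest_mid (a point): midpoint between the rests' two empty notches (burner x = +40, y = +50 mm), at the height of the notch floors, 73 mm above the counter; same axes as the burner. Each notch is 22 mm wide and 10 mm deep; the bar is to lie along y with its middle here
- rest_left (a point): floor centre of the notch in the rest at burner y = +130 mm
- rest_right (a point): floor centre of the notch in the rest at burner y = -30 mm
- bar: loose plain steel pan bar 14 (x) x 210 (y, its length) x 12 (z) mm, 0.2 to 0.35 kg, lying flat on the counter; origin at the centre of its underside. Either end may go to either rest
- knob: loose black cooker knob standing on its underside, about 60 g; origin at the underside's centre, z up. Disc 50 mm across, 20 mm high; on it a grip bar 42 mm long (x), 18 mm wide (y), from 20 to 45 mm above the underside. Pointer nose, 7 mm wide, 18 to 30 mm above the underside, reaches out to x = +36 mm, past the disc's edge
- knob_bore (a point): centre of the closed upper end of the knob's D-shaped bore, 16 mm above the underside, where the bore is open; same axes as the knob. Bore 18 mm in diameter, 16 mm deep, its key flat on the pointer side (+x), 3.6 mm from the axis
- shaft_tip (a point): centre of the D-shaft's top; z up, +x points out of the flat: knob +x must point the same way (within 0.15 rad to enter). Steel, diameter 16 mm, flat 2.5 mm from the axis, tip 26 mm above the deck (71 above the counter) when up, chamfered 2.5 mm over the top 4 mm. A low dark fin on the deck also points to the flat's side. Angle differs each time; stiff to turn (0.25 N m)
- shaft (a joint): how far the sprung shaft is pressed down: 0 up, 0.006 m at its stop; takes 6 N to start and 12 N to reach the stop. With the knob home and the shaft up the knob's underside is 10 mm above the deck, fully pressed 4 mm
- jar: dark blue lidded jar, 76 mm across, 115 mm high, loose bystander
- shaker: small steel shaker, 36 mm across, 65 mm high, loose bystander
- napkin_ring: brass napkin ring standing on end, 44 mm across, 30 mm high, loose bystander
- jug: yellow handled jug, 84 mm across, 120 mm high, loose bystander
- sugar_bowl: steel sugar bowl, 84 mm across, 50 mm high, loose bystander
- decanter: clear decanter, 80 mm across, 200 mm high, loose bystander
- dish: small white dish, 72 mm across, 30 mm high, loose bystander

How it is judged:
By the outcome, as a careful person would: the job done as asked, in the order asked, and still so for the second after the job is handed in, while the arm keeps its last pose, push and grip.
It also fails if it takes over 58 s, if anything falls off the work surface, if the arm or the gripper's body presses on something with over 40 N, if the wrist force passes 120 N, or if a joint passes its speed limit or range.

ROBOT

A 7-joint arm with a two-finger parallel gripper is mounted at the origin on the work surface. World frame = base frame: x ahead of the robot, y to its left, z up, the work surface at z = 0. Lengths are in m, angles in rad, forces in N, time in s.
With the tool pointing down it reaches from about 0.35 to 0.9 m from the base axis. Payload 7.2 kg.
Tool frame: the origin (TCP) lies midway between the tips of the shut fingers; the grasp point (between the pads) lies 19 mm behind it; z points along the fingers, y is the line along which they close (so a half turn about z gives the same grasp; the last joint's range is limited). The gripper opens to 88 mm and grips with 3 to 60 N. Pads are 20 mm wide; open, the fingers measure 115 mm over their backs; the gripper's body (75 mm by 178 mm) begins 61 mm behind the grasp point.
Start: joints at [1.068, 0.411, -0.013, 1.596, 0.006, 1.134, -0.082], TCP at [0.263, -0.567, 0.223] pointing down, gripper open.
Joint ranges: [-2.95, 2.95], [-0.29, 1.99], [-1.47, 1.44], [0.14, 2.54], [-1.03, 4.17], [0.13, 1.85], [-2.86, 2.86]. Speed limits (rad/s): [2.39, 2.39, 3.01, 3.01, 3.14, 3.14, 3.14].

INTERFACE

Orientations are given as a unit quaternion [x, y, z, w].
In Python, from bench import readout, optics, job gives the robot as it stands.
- The arm moves only by the shell command python3 -m pendant 'ROWS' [FORCE]. ROWS is rows parted by semicolons, their numbers by spaces, 1 to 20 of them, each of 5 numbers: dx, dy, dz in m, then a turn about the tool's z in rad, then the finger opening in m; each row is the pose to reach, as a shift and turn from the pose commanded when the command began, along the tool's axes at that moment; what a row does not reach only later rows make up. A row lasts 1/12 s, in which the tool goes at most 0.0417 m and 0.125 rad, less where a joint would pass 70% of its speed; a pose out of reach is approached as far as the arm can. The fingers move at their own pace and stop on an object; FORCE is the grip in N (left out, the last holds). Time passes only in rows, so rows that do not move let the fingers close. It prints the time, the measured TCP pose, the force, the opening and the grip force at its end.
- readout.get_state(): the state, without advancing time (a new reading comes with each control period).
- optics.camera(name): name is "scene" or "top" or "wrist"; returns a dict with "color" (420x560x3 uint8, red, green, blue), "K" (3x3 intrinsics, pixels), "origin" and "attitude" of the camera in the world; the wrist camera has in their place "hand_eye" (4x4, takes a point from camera to tool coordinates, whose origin is the TCP and whose axes are the flange's). Camera axes: x right, y down, z forward; pixel columns grow to the right and rows downward; lengths in m; the calibration is good to about 2 mm. The wrist camera is an equidistant fisheye: a pixel r from the principal point sees the ray r / f radians off the axis. A picture is of the moment at which its call begins: read the wrist's pose just before it. There is no depth.
- job.sign_off(): hands the job in; it is judged then, once.
The state is a dict: "time_s": time; "q": joint angles; "dq": joint speeds; "joint_efforts": joint torques, N m; "ee_pos": TCP position; "tcp_rot": TCP orientation; "wrist_force": force on the tool from outside, world axes, zero at the start; "wrist_torque": the same for the moment, N m; "finger_gap": finger opening in m; "grip_force": force on a finger pad.
Only numpy, scipy, OpenCV 4.12 (cv2) and the standard library are available. Lean on these libraries where they do the work, as an engineer would, in place of code of your own. Each camera call takes 0.05 s, during which the arm holds its last target. There are 200 camera calls.

## Working session

There is one attempt and no reset: what is moved stays moved. The work goes in short steps, Python scripts to look and compute and a shell command to move; the robot and the scene stay as the last step left them, time stands still between calls to the robot, and variables do not carry over. Pictures are saved under pics/ and viewed, at most 10 in all, crops included, and the job is handed in when it is done.

```bash
mkdir -p pics; ls; cat > h.py <<'E'
import numpy as np,cv2
from bench import readout,optics,job
from scipy.spatial.transform import Rotation as R
def snap(n,f):
    c=optics.camera(n); np.save('pics/'+f,c,allow_pickle=True) if 0 else None
    cv2.imwrite('pics/%s.png'%f,c['color'][:,:,::-1]); 
    import pickle; pickle.dump((c,readout.get_state()),open('pics/%s.pkl'%f,'wb')); return c
E
python3 - <<'E'
from h import *
for n in ['scene','top']:
    c=snap(n,n); print(n,c['K'].tolist(),c['origin'],c['attitude'])
s=readout.get_state();print(s)
E
```

```text
pics
scene [[524.3121441025384, 0.0, 271.1385291509697], [0.0, 524.3121441025384, 203.5201708191647], [0.0, 0.0, 1.0]] [ 1.40606964 -0.27221807  1.13020612] [ 0.77043701  0.54750357 -0.19206478 -0.26415483]
top [[440.7720593631776, 0.0, 278.27806946094665], [0.0, 440.7720593631776, 211.33131903592687], [0.0, 0.0, 1.0]] [ 0.4037908  -0.03027956  1.2623761 ] [-0.69533183  0.71423178 -0.04408759  0.06665507]
{'time_s': 0.1, 'q': array([ 1.06780695,  0.41177211, -0.01270845,  1.59694305,  0.00562699,
        1.13433445, -0.08220619]), 'dq': array([-0.00059369, -0.00114131,  0.00041949, -0.00219623, -0.00059674,
        0.00074049, -0.00011571]), 'joint_efforts': array([ 2.49719575e-03, -5.89090598e+01,  6.43554144e-01, -2.91708344e+01,
       -5.38040965e-02,  1.44104403e-02,  1.03947448e-04]), 'ee_pos': array([ 0.26302398, -0.5664548 ,  0.22193008]), 'tcp_rot': array([ 9.76459632e-01,  2.15699055e-01, -2.14452587e-04, -6.77529532e-04]), 'wrist_force': array([-0.17097013, -0.13030389,  0.45536742]), 'wrist_torque': array([-0.03407429, -0.01981815, -0.01995675]), 'grip_force': 0.0, 'finger_gap': 0.08798565965313587}
```

```bash
python3 - <<'E'
import cv2
for n in ['scene','top']:
    cv2.imwrite(f'pics/{n}_b.png',cv2.resize(cv2.imread(f'pics/{n}.png'),(800,600),interpolation=cv2.INTER_CUBIC))
E
```

```text
(no output)
```

View pics/top_b.png

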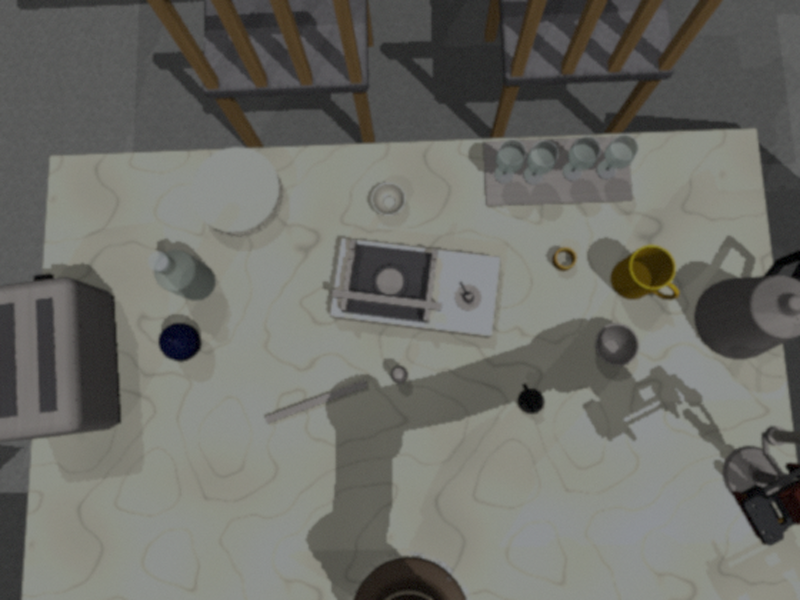

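View pics/scene_b.png

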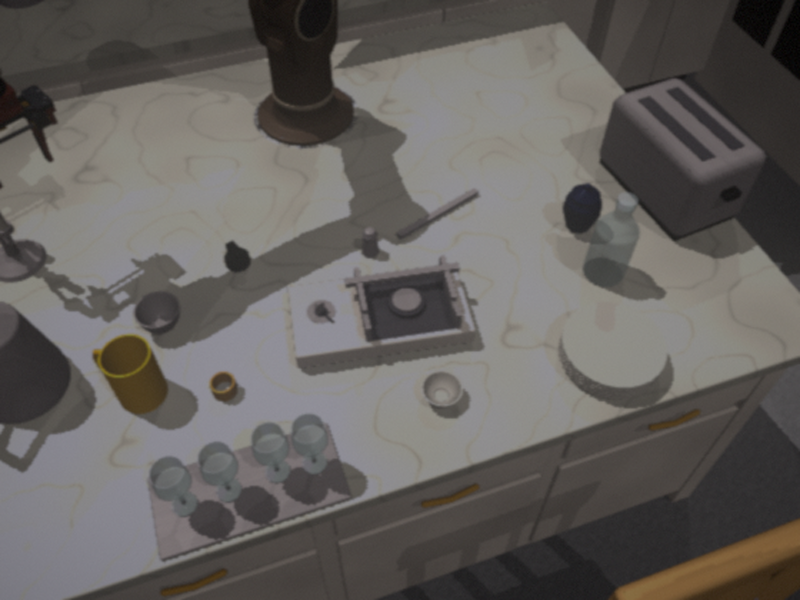

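```bash
python3 - <<'E'
import cv2,numpy as np
a=cv2.imread('pics/top.png')
c=lambda x0,x1,y0,y1,s:cv2.convertScaleAbs(cv2.resize(a[y0:y1,x0:x1],None,fx=s,fy=s,interpolation=cv2.INTER_CUBIC),alpha=1.3)
o=np.zeros((600,800,3),np.uint8)
b=c(225,355,160,240,5);o[:400,:650]=b
b=c(180,290,255,305,4);o[400:,:440]=b
b=c(355,390,260,300,5);o[400:,450:625]=b
cv2.imwrite('pics/crop1.png',o)
E
```

```text
(no output)
```

View pics/crop1.png

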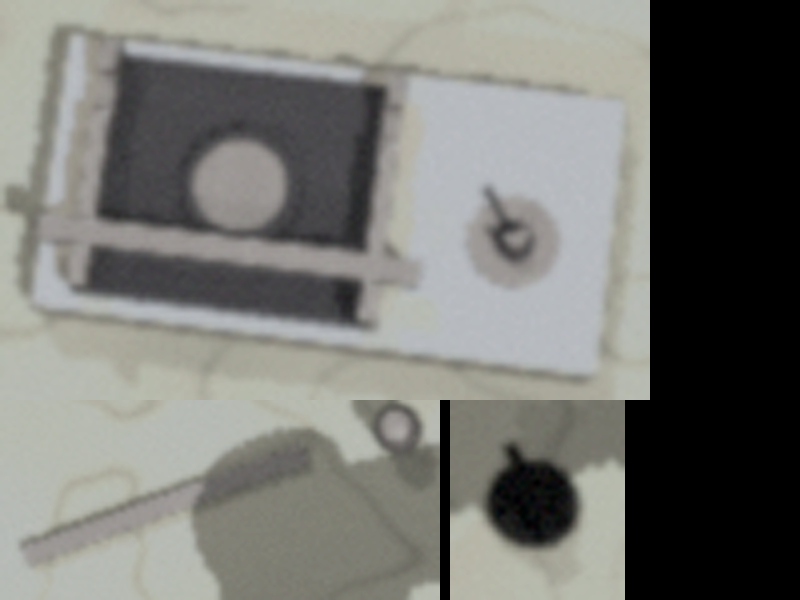

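```bash
cat >> h.py <<'E'
import pickle
from scipy.optimize import least_squares
T,_=pickle.load(open('pics/top.pkl','rb'))
def proj(c,P):
    p=(np.atleast_2d(P)-c['origin'])@R.from_quat(c['attitude']).as_matrix()
    return (p/p[:,2:])[:,:2]*[c['K'][0,0],c['K'][1,1]]+c['K'][:2,2]
def back(c,uv,z):
    d=R.from_quat(c['attitude']).apply(np.r_[(np.array(uv)-c['K'][:2,2])/c['K'][0,0],1]); return c['origin']+d*(z-c['origin'][2])/d[2]
def place(q,P): 
    return np.c_[np.atleast_2d(P)[:,:2]@R.from_euler('z',q[2]).as_matrix()[:2,:2].T+q[:2],np.atleast_2d(P)[:,2]]
E
python3 - <<'E'
from h import *
print(R.from_quat(T['attitude']).as_matrix().round(2).tolist())
# burner
B=np.array([[80,160,45],[-80,160,45],[80,-160,45],[-80,-160,45],[0,50,59],[-10,-105,71],[-40,155,85],[-40,-55,85]])/1e3
px=np.array([[58,30],[33,305],[624,98],[600,376],[239,184],[516,238],[42,227],[420,271]])/5+[225,160]
r=least_squares(lambda q:(proj(T,place(q,B))-px).ravel(),[.5,0,0]);q=r.x
print('burner',q,r.fun.reshape(-1,2).round(1).tolist())
print('mid',place(q,[.04,.05,.073]),'tip',place(q,[-.01,-.105,.071]))
f=lambda x,y:[225+x/5,160+y/5]
a=back(T,f(516,238),.071);b=back(T,f(487,188),.047);print('fin',a,b,np.arctan2(*(b-a)[[1,0]]))
g=lambda x,y:[180+x/4,255+(y-400)/4]
a=back(T,g(27,553),.012);b=back(T,g(308,460),.012);print('bar',(a+b)/2,np.linalg.norm(a-b),np.arctan2(*(a-b)[[1,0]]))
k=lambda x,y:[355+(x-450)/5,260+(y-400)/5]
a=back(T,k(534,503),.02);b=back(T,k(511,447),.027);print('knob',a,b,np.linalg.norm((a-b)[:2]),np.arctan2(*(b-a)[[1,0]]))
h=lambda x,y,z:back(T,[x*.7,y*.7],z)
print('shaker',h(398,374,.065),'dish',h(387,198,.03),'ring',h(564,258,.03),'bowl',h(617,343,.05))
s=readout.get_state();print(R.from_quat(s['tcp_rot']).as_matrix().round(3).tolist())
w=snap('wrist','w0');print(w['K'],w['hand_eye'])
E
```

```text
[[-0.02, -0.99, 0.16], [-1.0, 0.03, 0.03], [-0.03, -0.16, -0.99]]
burner [ 0.62728159 -0.0291516  -0.14860028] [[1.7, 0.3], [-1.2, 0.5], [0.7, -0.5], [-0.2, 0.1], [-0.0, 0.4], [0.1, -1.0], [-1.2, -0.1], [0.1, 0.2]]
mid [[0.67424346 0.0143752  0.073     ]] tip [[ 0.60184613 -0.13151388  0.071     ]]
fin [ 0.59897286 -0.13102029  0.071     ] [ 0.63171869 -0.1180699   0.047     ] 0.376605450937522
bar [0.40649882 0.17086233 0.012     ] 0.20774420836600777 1.8630713095215814
knob [ 0.39919805 -0.24695423  0.02      ] [ 0.43006071 -0.23485369  0.027     ] 0.03315006459322372 0.3736575841342422
shaker [0.45555666 0.00822902 0.065     ] dish [0.81398237 0.02311222 0.03      ] ring [ 0.67767897 -0.32600415  0.03      ] bowl [ 0.50430071 -0.41062696  0.05      ]
[[0.907, 0.421, -0.001], [0.421, -0.907, 0.001], [-0.0, -0.001, -1.0]]
[[325.1922621    0.         276.48139804]
 [  0.         325.1922621  209.43707911]
 [  0.           0.           1.        ]] [[-5.90472912e-04 -9.66512310e-01 -2.56619574e-01  6.95704956e-02]
 [ 9.99999732e-01 -4.59662165e-04 -5.69728998e-04 -4.34941781e-04]
 [ 4.32691782e-04 -2.56619841e-01  9.66512323e-01 -1.62362125e-01]
 [ 0.00000000e+00  0.00000000e+00  0.00000000e+00  1.00000000e+00]]
```

```bash
cat >> h.py <<'E'
def go(x,y,z,yaw):
    s=readout.get_state();M=R.from_quat(s['tcp_rot']).as_matrix()
    d=M.T@(np.array([x,y,z])-s['ee_pos']);y0=np.arctan2(M[1,1],M[0,1])
    print('now',s['time_s'],s['ee_pos'].round(4),'yaw',y0.round(4),'tilt',(M[:2,2]).round(4),'rows',d.round(4),'turn',round(-((yaw-y0+np.pi)%(2*np.pi)-np.pi),4))
def wray(w,s,uv,z):
    "world point at height z seen at wrist pixel"
    K=w['K'];d=(np.array(uv)-K[:2,2])/K[0,0];t=np.hypot(*d)
    c=np.r_[d/max(t,1e-9)*np.sin(t),np.cos(t)];H=w['hand_eye'];M=R.from_quat(s['tcp_rot']).as_matrix()
    o=M@H[:3,3]+s['ee_pos'];v=M@H[:3,:3]@c
    return o+v*(z-o[2])/v[2]
def wproj(w,s,P):
    H=w['hand_eye'];M=R.from_quat(s['tcp_rot']).as_matrix()
    c=((np.atleast_2d(P)-s['ee_pos'])@M-H[:3,3])@H[:3,:3];r=np.hypot(c[:,0],c[:,1]);t=np.arctan2(r,c[:,2])
    return c[:,:2]/r[:,None]*t[:,None]*w['K'][0,0]+w['K'][:2,2]
E
python3 -c "
from h import *
go(.4065,.171,.14,.292)"; python3 -m pendant '0.44 -0.61 0.08 -1.43 0.088;0.44 -0.61 0.08 -1.43 0.088;0.44 -0.61 0.08 -1.43 0.088;0.44 -0.61 0.08 -1.43 0.088;0.44 -0.61 0.08 -1.43 0.088;0.44 -0.61 0.08 -1.43 0.088;0.44 -0.61 0.08 -1.43 0.088;0.44 -0.61 0.08 -1.43 0.088;0.44 -0.61 0.08 -1.43 0.088;0.44 -0.61 0.08 -1.43 0.088;0.44 -0.61 0.08 -1.43 0.088;0.44 -0.61 0.08 -1.43 0.088;0.44 -0.61 0.08 -1.43 0.088;0.44 -0.61 0.08 -1.43 0.088;0.44 -0.61 0.08 -1.43 0.088;0.44 -0.61 0.08 -1.43 0.088;0.44 -0.61 0.08 -1.43 0.088;0.44 -0.61 0.08 -1.43 0.088;0.44 -0.61 0.08 -1.43 0.06;0.44 -0.61 0.08 -1.43 0.06'
```

```text
now 0.15 [ 0.2631 -0.5665  0.222 ] yaw -1.136 tilt [-0.0006  0.001 ] rows [ 0.4408 -0.6084  0.0827] turn -1.428
time_s: 1.82
ee_pos: [0.4049, 0.1748, 0.1423]
tcp_rot: [0.594, 0.805, 0.0, -0.001]
wrist_force: [1.0, -0.1, 0.4]
finger_gap: 0.0777
grip_force: 0.0
```

```bash
python3 - <<'E'
from h import *
snap('wrist','w1')
go(.4065,.171,.14,.292)
a=cv2.imread('pics/w1.png')
cv2.imwrite('pics/w1b.png',cv2.convertScaleAbs(cv2.resize(a,(800,600),interpolation=cv2.INTER_CUBIC),alpha=1.3))
E
```

```text
now 1.8667 [0.4048 0.1723 0.1422] yaw 0.2969 tilt [-0.0015 -0.    ] rows [-0.0018  0.0013  0.0022] turn 0.0049
```

View pics/w1b.png

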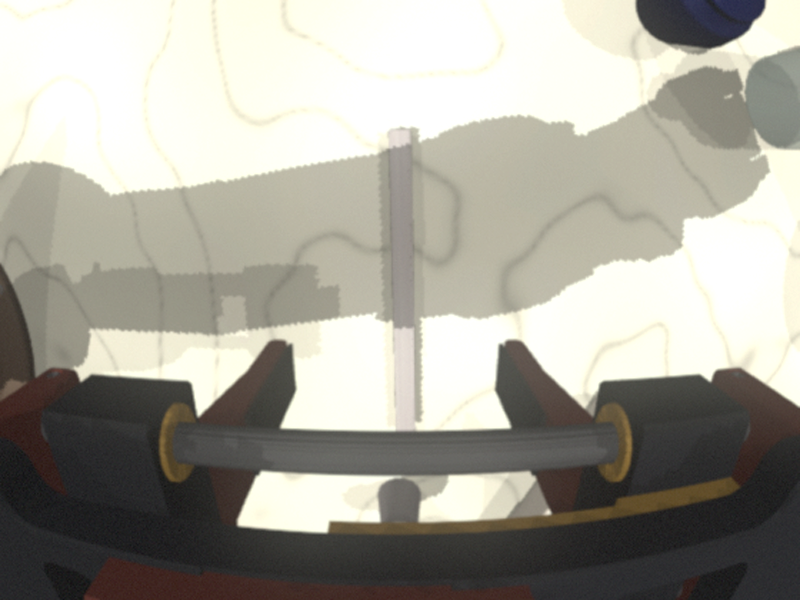

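```bash
python3 - <<'E'
from h import *
w,s=pickle.load(open('pics/w1.pkl','rb'))
P=[wray(w,s,np.array(p)*.7,.012) for p in [(400,128),(401.5,250),(403,320),(404.5,425)]]
print(np.round(P,4)); d=P[0]-P[-1]; y=np.arctan2(d[1],d[0]); print(y-np.pi/2)
c=P[0]-.105*d/np.linalg.norm(d); print('centre',c)
go(c[0],c[1],.003,y-np.pi/2)
E
```

```text
[[0.3772 0.2711 0.012 ]
 [0.4008 0.1974 0.012 ]
 [0.4155 0.1532 0.012 ]
 [0.4402 0.0775 0.012 ]]
0.3147952115020245
centre [0.40969537 0.17124004 0.012     ]
now 1.8667 [0.4048 0.1723 0.1422] yaw 0.2969 tilt [-0.0015 -0.    ] rows [-0.0025  0.0046  0.1392] turn -0.0179
```

```bash
python3 -m pendant '-0.0025 0.0045 0.04 -0.018 0.05;-0.0025 0.0045 0.08 -0.018 0.05;-0.0025 0.0045 0.11 -0.018 0.05;-0.0025 0.0045 0.13 -0.018 0.05;-0.0025 0.0045 0.138 -0.018 0.05;-0.0025 0.0045 0.138 -0.018 0.05;-0.0025 0.0045 0.138 -0.018 0;-0.0025 0.0045 0.138 -0.018 0;-0.0025 0.0045 0.138 -0.018 0;-0.0025 0.0045 0.138 -0.018 0;-0.0025 0.0045 0.138 -0.018 0;-0.0025 0.0045 0.138 -0.018 0;-0.0025 0.0045 0.138 -0.018 0' 40
```

```text
time_s: 2.95
ee_pos: [0.4109, 0.1707, 0.0052]
tcp_rot: [0.589, 0.808, 0.0, 0.0]
wrist_force: [0.1, -1.2, 7.5]
finger_gap: 0.0133
grip_force: 40.0
```

```bash
python3 -m pendant '0 0 -0.03 0 0;0 0 -0.07 0 0;0 0 -0.11 0 0;0 0 -0.15 0 0;0 0 -0.17 0 0;0 0 -0.17 0 0'; python3 -c "
from h import *
go(.674,.0144,.18,-.149)"
```

```text
time_s: 3.45
ee_pos: [0.4124, 0.1717, 0.1787]
tcp_rot: [0.589, 0.808, 0.003, 0.002]
wrist_force: [1.0, 0.2, -3.3]
finger_gap: 0.0132
grip_force: 40.0
now 3.45 [0.4124 0.1717 0.1787] yaw 0.3118 tilt [0.0068 0.0014] rows [-2.300e-01  2.007e-01  2.000e-04] turn 0.4608
```

```bash
python3 -m pendant '-0.03 0.025 0 0.1 0;-0.06 0.05 0 0.2 0;-0.09 0.08 0 0.3 0;-0.12 0.105 0 0.4 0;-0.15 0.13 0 0.46 0;-0.18 0.155 0 0.46 0;-0.21 0.18 0 0.46 0;-0.225 0.195 0 0.46 0;-0.23 0.2 0 0.46 0;-0.23 0.2 0 0.46 0;-0.23 0.2 0 0.46 0'; python3 - <<'E'
from h import *
snap('wrist','w2')
go(.674,.0144,.18,-.149)
a=cv2.imread('pics/w2.png')
cv2.imwrite('pics/w2b.png',cv2.convertScaleAbs(cv2.resize(a,(800,600),interpolation=cv2.INTER_CUBIC),alpha=1.))
E
```

```text
time_s: 4.37
ee_pos: [0.6698, 0.0142, 0.1727]
tcp_rot: [0.757, 0.653, -0.001, -0.001]
wrist_force: [-0.1, 0.7, -3.7]
finger_gap: 0.0135
grip_force: 40.0
now 4.4167 [0.6697 0.0147 0.1734] yaw -0.1461 tilt [-0.0026  0.0005] rows [ 0.0003  0.0043 -0.0066] turn 0.0029
```

View pics/w2b.png

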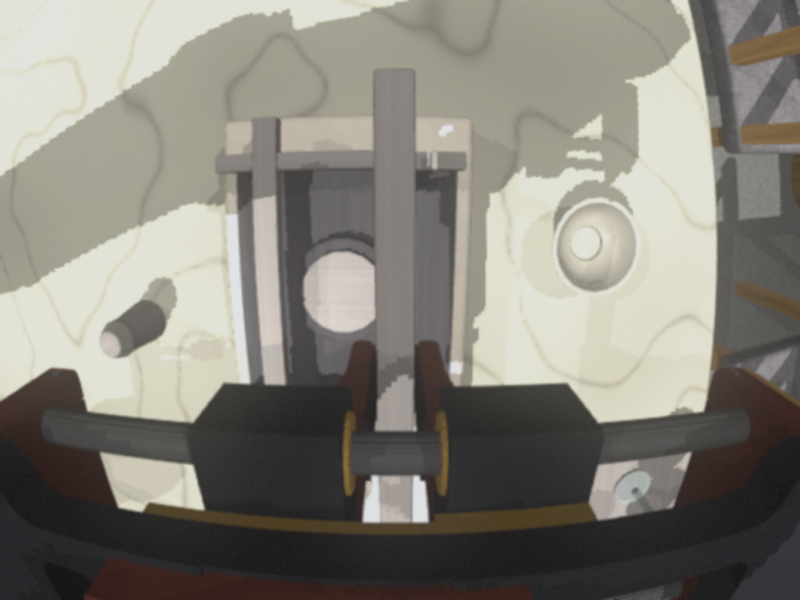

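```bash
python3 - <<'E'
from h import *
w,s=pickle.load(open('pics/w2.pkl','rb'))
B=np.array([[-80,160,45],[80,160,45],[-70,130,83],[70,130,83],[-40,155,85],[0,50,59],[51,130,83]])/1e3
px=np.array([[228,122],[470,118],[217,163],[466,161],[265,118],[343,292],[436,160]])*.7
r=least_squares(lambda q:(wproj(w,s,place(q,B))-px).ravel(),[.627,-.029,-.149]);q=r.x
print(q,r.fun.reshape(-1,2).round(1).tolist())
m=place(q,[.04,.05,.073])[0];print('mid',m)
M=s['ee_pos'];zt=M[2]-.005+.012
P=[wray(w,s,np.array(p)*.7,zt) for p in [(394.5,70),(395,250),(395.5,330)]]
d=P[0]-P[-1];y=np.arctan2(d[1],d[0])-np.pi/2;c=P[0]-.105*d/np.linalg.norm(d);print('bar',c,y,P)
print('bar - tcp',c-M)
yaw=-.1461+q[2]-y
go(*(M+m-c)[:2],.0785,yaw)
# same with burner yaw from two cameras
E
```

```text
[ 0.62978276 -0.02901529 -0.15789062] [[-2.9, -0.7], [3.4, -0.6], [-0.4, 1.0], [1.1, 0.3], [0.4, -0.8], [0.5, 0.4], [-2.4, 0.2]]
mid [0.67714697 0.01407335 0.073     ]
bar [0.66960509 0.01692862 0.18043738] -0.14287160915564656 [array([0.68455563, 0.1208588 , 0.18043738]), array([0.67579296, 0.06042263, 0.18043738]), array([0.67181165, 0.03226772, 0.18043738])]
bar - tcp [-9.15390726e-05  2.23295453e-03  7.00000000e-03]
now 4.4167 [0.6697 0.0147 0.1734] yaw -0.1461 tilt [-0.0026  0.0005] rows [-0.0017  0.0081  0.0949] turn 0.015
```

```bash
python3 -m pendant '-0.001 0.004 0.03 0.012 0;-0.0017 0.0072 0.055 0.012 0;-0.0017 0.0072 0.068 0.012 0;-0.0017 0.0072 0.068 0.012 0;-0.0017 0.0072 0.068 0.012 0;-0.0017 0.0072 0.068 0.012 0'; python3 - <<'E'
from h import *
snap('wrist','w3')
go(.6765,.0125,.0785,-.155)
a=cv2.imread('pics/w3.png')
cv2.imwrite('pics/w3b.png',cv2.convertScaleAbs(cv2.resize(a[0:220,120:380],None,fx=3,fy=2.7,interpolation=cv2.INTER_CUBIC),alpha=1.2))
E
```

```text
time_s: 4.92
ee_pos: [0.6786, 0.0112, 0.1083]
tcp_rot: [0.761, 0.649, 0.001, 0.0]
wrist_force: [-0.8, 1.0, -2.7]
finger_gap: 0.0134
grip_force: 40.0
now 4.9667 [0.679  0.0111 0.1086] yaw -0.1595 tilt [0.0026 0.0003] rows [ 0.001  -0.0027  0.0301] turn -0.0045
```

View pics/w3b.png

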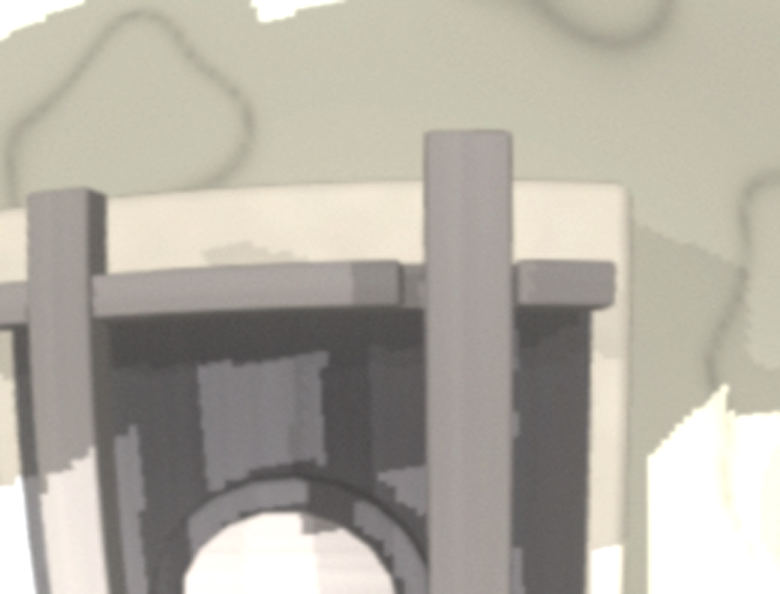

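```bash
python3 - <<'E'
from h import *
w,s=pickle.load(open('pics/w3.pkl','rb'))
f=lambda x,y:np.array([120+x/3,y/2.7])
g=lambda x,y,z:wray(w,s,f(x,y),z)
M=s['ee_pos']
q=[.63,-.029,-.155]
inv=lambda P:R.from_euler('z',-q[2]).apply(P-[q[0],q[1],0])*1000
for n,p in dict(notchL=(402,285,.083),notchR=(517,285,.083),restR=(614,285,.083),fbarend=(62,190,.085),deckTR=(628,185,.045)).items(): print(n,inv(g(*p)).round(1))
zt=M[2]-.005+.012
for p in [(468,131),(468,300),(468,560),(425,285),(512,285)]: print('bar',inv(g(*p,zt)).round(1))
print('tcp',inv(M).round(1))
E
```

```text
notchL [ 29.2 128.8  83. ]
notchR [ 51.  128.6  83. ]
restR [ 69.6 128.9  83. ]
fbarend [-38.9 154.2  85. ]
deckTR [ 78.7 157.8  45. ]
bar [ 41.8 154.6 115.6]
bar [ 41.6 124.  115.6]
bar [ 41.4  77.1 115.6]
bar [ 34.9 126.7 115.6]
bar [ 48.6 126.6 115.6]
tcp [ 42.2  47.1 108.6]
```

```bash
python3 -m pendant '0 -0.0016 0.008 0 0;0 -0.0016 0.016 0 0;0 -0.0016 0.02 0 0;0 -0.0016 0.02 0 0;0 -0.0016 0.02 0 0'; python3 -c "
from h import *
go(.6765,.0125,.0785,-.155)"
```

```text
time_s: 5.38
ee_pos: [0.6763, 0.0106, 0.0861]
tcp_rot: [0.761, 0.648, -0.0, -0.0]
wrist_force: [-0.2, 0.6, -3.4]
finger_gap: 0.0137
grip_force: 40.0
now 5.3833 [0.6763 0.0106 0.0861] yaw -0.16 tilt [-0.0009 -0.0001] rows [ 0.0019 -0.0001  0.0076] turn -0.005
```

```bash
python3 -m pendant '0.001 0 0.004 0 0;0.001 0 0.0075 0 0;0.001 0 0.0085 0 0;0.001 0 0.0085 0 0'; python3 -c "
from h import *
go(.6765,.0125,.0785,-.155)"
```

```text
time_s: 5.72
ee_pos: [0.6769, 0.0119, 0.0784]
tcp_rot: [0.761, 0.648, 0.0, 0.0]
wrist_force: [-0.2, 0.7, -0.8]
finger_gap: 0.0134
grip_force: 40.0
now 5.7167 [0.6769 0.0119 0.0784] yaw -0.1598 tilt [0.0003 0.0002] rows [ 0.0005 -0.0005 -0.0001] turn -0.0048
```

```bash
python3 -m pendant '0 0 0 0 0.035;0 0 0 0 0.035;0 0 0 0 0.035;0 0 0 0 0.035;0 0 -0.01 0 0.035;0 0 -0.04 0 0.035;0 0 -0.08 0 0.04;0 0 -0.12 0 0.05;0 0 -0.12 0 0.06;0 0 -0.12 0 0.06'; python3 - <<'E'
from h import *
snap('wrist','w4')
a=cv2.imread('pics/w4.png')
cv2.imwrite('pics/w4b.png',cv2.convertScaleAbs(cv2.resize(a,(800,600),interpolation=cv2.INTER_CUBIC),alpha=1.))
# where to look at the shaft from: TCP 100 mm toward -y of shaft's camera
go(.60,-.22,.2,-.15)
E
```

```text
time_s: 6.55
ee_pos: [0.6785, 0.0121, 0.2022]
tcp_rot: [0.761, 0.648, 0.002, 0.002]
wrist_force: [0.5, -0.3, -0.8]
finger_gap: 0.0562
grip_force: 0.0
now 6.6 [0.6772 0.0116 0.1997] yaw -0.1601 tilt [ 0.0024 -0.0003] rows [-0.241  -0.0393 -0.0004] turn -0.0101
```

View pics/w4b.png

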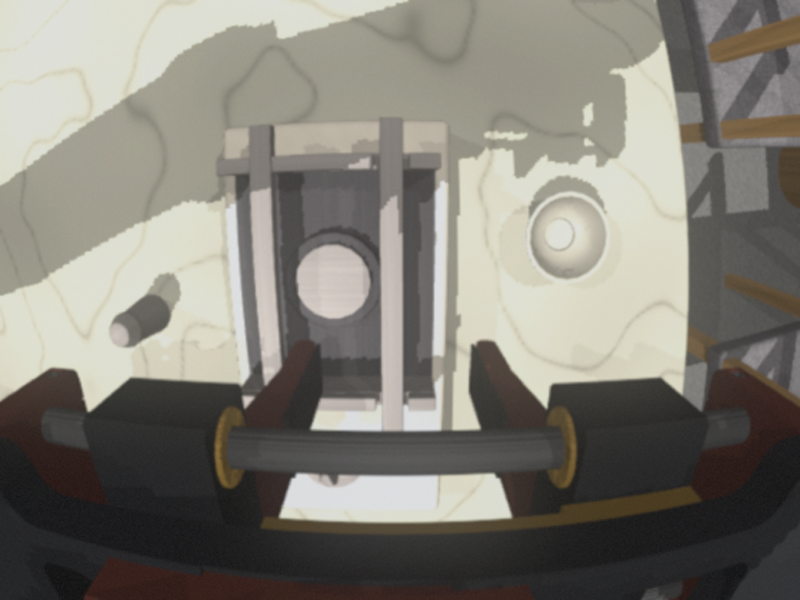

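```bash
python3 -c "
from h import *
go(.52,-.165,.2,-1.19)"; python3 -m pendant '-0.03 -0.03 0 0.1 0.06;-0.06 -0.06 0 0.2 0.06;-0.09 -0.09 0 0.3 0.06;-0.12 -0.12 0 0.42 0.06;-0.15 -0.13 0 0.54 0.06;-0.15 -0.183 0 0.66 0.06;-0.15 -0.183 0 0.78 0.06;-0.15 -0.183 0 0.9 0.06;-0.15 -0.183 0 1.03 0.06;-0.15 -0.183 0 1.03 0.06;-0.15 -0.183 0 1.03 0.06;-0.15 -0.183 0 1.03 0.06'; python3 - <<'E'
from h import *
snap('wrist','w5')
go(.316,-.28,.18,-1.19)
E
```

```text
now 6.6 [0.6772 0.0116 0.1997] yaw -0.1601 tilt [ 0.0024 -0.0003] rows [-0.1994 -0.127  -0.0006] turn 1.0299
time_s: 7.6
ee_pos: [0.4719, -0.1071, 0.1975]
tcp_rot: [0.982, 0.191, -0.001, -0.0]
wrist_force: [0.7, -0.4, -0.1]
finger_gap: 0.0602
grip_force: 0.0
now 7.65 [ 0.472  -0.1071  0.1976] yaw -1.1863 tilt [-0.001   0.0003] rows [-0.2095  0.1017  0.0177] turn 0.0037
```

```bash
python3 -m pendant '0.02 0.035 0.01 0 0.06;0.02 0.07 0.02 0 0.06;0.02 0.07 0.02 0 0.06;0.02 0.07 0.02 0 0.06;0.02 0.07 0.02 0 0.06'; python3 - <<'E'
from h import *
snap('wrist','w5')
go(.316,-.28,.18,-1.19)
w,s=pickle.load(open('pics/w5.pkl','rb'));print(wproj(w,s,[.603,-.1315,.071]))
E
```

```text
time_s: 8.07
ee_pos: [0.5165, -0.1643, 0.1775]
tcp_rot: [0.982, 0.19, -0.001, -0.001]
wrist_force: [0.1, 0.8, 0.4]
finger_gap: 0.0599
grip_force: 0.0
now 8.1167 [ 0.5166 -0.1638  0.178 ] yaw -1.188 tilt [-0.0006  0.0008] rows [-0.2294  0.0328 -0.002 ] turn 0.002
[[280.0485987   97.63407786]]
```

Now the knob view, then I'll look at both crops in one picture.

```bash
python3 -m pendant '-0.04 0.006 0 0 0.06;-0.08 0.012 0 0 0.06;-0.12 0.018 0 0 0.06;-0.16 0.024 0 0 0.06;-0.2 0.03 0 0 0.06;-0.225 0.032 0 0 0.06;-0.23 0.033 0 0 0.06;-0.23 0.033 0 0 0.06;-0.23 0.033 0 0 0.06'; python3 - <<'E'
from h import *
snap('wrist','w6')
go(.316,-.28,.18,-1.19)
w,s=pickle.load(open('pics/w6.pkl','rb'));p=wproj(w,s,[.40,-.247,.02])[0];print(p)
a=cv2.imread('pics/w5.png')[40:160,200:360]; u,v=(p-[60,60]).astype(int).clip(0); print(u,v)
b=cv2.imread('pics/w6.png')[v:v+120,u:u+120]
f=lambda x,s:cv2.resize(x,None,fx=s,fy=s,interpolation=cv2.INTER_CUBIC)
o=np.zeros((600,800,3),np.uint8);A=f(a,2.8);o[:A.shape[0],:A.shape[1]]=A; Bm=cv2.convertScaleAbs(f(b,2.8),alpha=2.);o[:Bm.shape[0],460:460+Bm.shape[1]]=Bm
cv2.imwrite('pics/c56.png',o[:340])
E
```

```text
time_s: 8.87
ee_pos: [0.3166, -0.2803, 0.1787]
tcp_rot: [0.982, 0.19, 0.001, 0.0]
wrist_force: [1.7, 0.2, 0.4]
finger_gap: 0.0598
grip_force: 0.0
now 8.9167 [ 0.317  -0.28    0.1786] yaw -1.1876 tilt [ 0.0013 -0.0004] rows [-0.0009 -0.0004 -0.0014] turn 0.0024
[277.32244142 105.20625557]
217 45
```

View pics/c56.png

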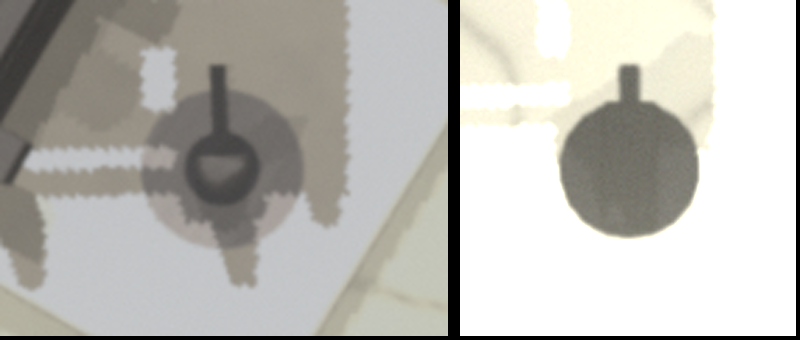

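```bash
python3 - <<'E'
from h import *
w,s=pickle.load(open('pics/w5.pkl','rb'))
g=lambda x,y,z:wray(w,s,np.array([200+(x+.5)/2.8-.5,40+(y+.5)/2.8-.5]),z)
ang=lambda a,b:np.arctan2(*(b-a)[[1,0]])
t=g(223,164,.071);c=g(222,169.5,.045);f=g(218,68,.047);f2=g(221.5,135,.047)
print('tip',t,'plate',c,'fin',f,ang(c,f),ang(t,f),ang(f2,f),np.linalg.norm((c-f)[:2]))
w,s=pickle.load(open('pics/w6.pkl','rb'))
g=lambda x,y,z:wray(w,s,np.array([217+(x-460+.5)/2.8-.5,45+(y+.5)/2.8-.5]),z)
k=g(629,168,.02);p=g(629.5,66,.03);p2=g(629.5,100,.03)
print('knob',k,p,ang(k,p),np.linalg.norm((k-p)[:2]),ang(p2,p))
print(place([.63,-.029,-.157],[-.01,-.105,.071]),place([.6285,-.029,-.15],[-.01,-.105,.071]))
go(k[0],k[1],.026,ang(k,p)-np.pi/2)
E
```

```text
tip [ 0.60230133 -0.13114242  0.071     ] plate [ 0.6025712  -0.13089087  0.045     ] fin [ 0.63285276 -0.11733717  0.047     ] 0.42084726098660746 0.4244073063649017 0.4323534010568916 0.0331764307698069
knob [ 0.40038094 -0.24654617  0.02      ] [ 0.4326689  -0.23371114  0.03      ] 0.3783644290957607 0.03474550814734577 0.38256590945805763
[[ 0.60370563 -0.13114503  0.071     ]] [[ 0.60292129 -0.13132658  0.071     ]]
now 8.9167 [ 0.317  -0.28    0.1786] yaw -1.1876 tilt [ 0.0013 -0.0004] rows [0.0897 0.     0.1527] turn 0.0048
```

```bash
python3 -m pendant '0.04 0 0.01 0.005 0.06;0.08 0 0.02 0.005 0.05;0.09 0 0.05 0.005 0.05;0.09 0 0.09 0.005 0.05;0.09 0 0.12 0.005 0.05;0.09 0 0.14 0.005 0.05;0.09 0 0.152 0.005 0.05;0.09 0 0.154 0.005 0.05;0.09 0 0.154 0.005 0.05' 40; python3 -c "
from h import *
go(.4004,-.2465,.024,.379-np.pi/2)"
```

```text
time_s: 9.67
ee_pos: [0.3999, -0.2459, 0.0234]
tcp_rot: [0.982, 0.188, -0.0, -0.001]
wrist_force: [0.3, 0.3, 1.0]
finger_gap: 0.05
grip_force: 0.0
now 9.6667 [ 0.3999 -0.2459  0.0234] yaw -1.1923 tilt [-0.001   0.0017] rows [ 0.0002  0.0008 -0.0006] turn -0.0005
```

```bash
python3 -m pendant '0 0.0008 0 0 0;0 0.0008 0 0 0;0 0.0008 0 0 0;0 0.0008 0 0 0;0 0.0008 0 0 0;0 0.0008 0 0 0;0 0.0008 -0.01 0 0;0 0.0008 -0.04 0 0;0 0.0008 -0.08 0 0;0 0.0008 -0.12 0 0;0 0.0008 -0.12 0 0' 45; python3 -c "
from h import *
go(.6025,-.1311,.14,.423-np.pi/2)
snap('wrist','w7')
a=cv2.imread('pics/w7.png');cv2.imwrite('pics/w7b.png',cv2.convertScaleAbs(cv2.resize(a,(800,600)),alpha=1.4))"
```

```text
time_s: 10.58
ee_pos: [0.4029, -0.2498, 0.1514]
tcp_rot: [0.982, 0.187, 0.004, 0.003]
wrist_force: [1.4, -0.2, -0.6]
finger_gap: 0.0176
grip_force: 45.0
now 10.5833 [ 0.4029 -0.2498  0.1514] yaw -1.195 tilt [ 0.0091 -0.0053] rows [ 0.2292 -0.0373  0.0126] turn -0.0472
```

View pics/w7b.png

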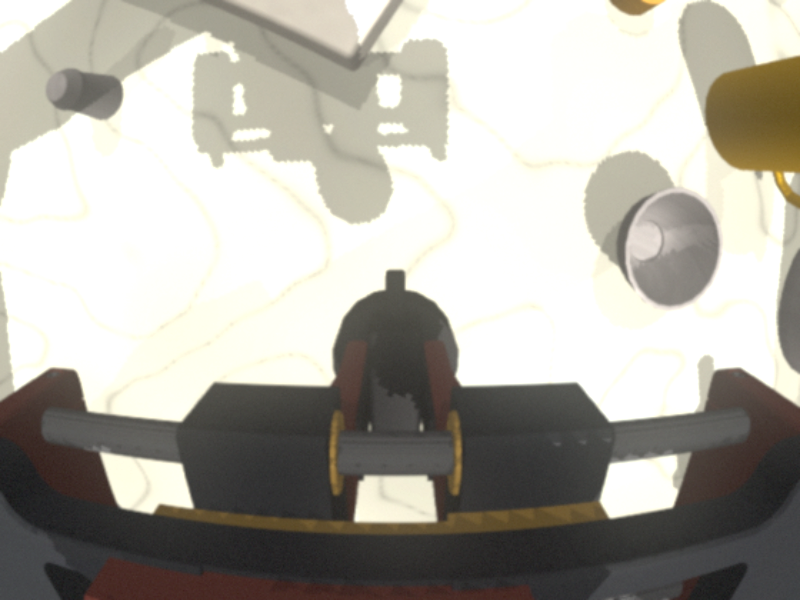

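```bash
python3 - <<'E'
from h import *
w,s=pickle.load(open('pics/w7.pkl','rb'));M=R.from_quat(s['tcp_rot']).as_matrix()
f=lambda x,y,z:M.T@(wray(w,s,np.array([x,y])*.7,s['ee_pos'][2]+z)-s['ee_pos'])
print(f(395.5,270,.006),f(396,292,-.004),f(333,350,-.004),f(459,350,-.004))
print(wproj(w,s,s['ee_pos'])/.7)
E
```

```text
[ 0.03834991 -0.00031063 -0.0058195 ] [ 0.02808388 -0.00012309  0.00413313] [ 0.00516442 -0.02439287  0.00386608] [0.00501342 0.02420568 0.00418145]
[[396.3383586  366.61916966]]
```

```bash
python3 -m pendant '0.03 -0.005 0 -0.02 0;0.065 -0.01 0 -0.048 0;0.1 -0.016 0 -0.048 0;0.135 -0.022 0 -0.048 0;0.17 -0.028 0 -0.048 0;0.2 -0.033 0 -0.048 0;0.22 -0.036 0.01 -0.048 0;0.228 -0.0373 0.02 -0.048 0;0.228 -0.0373 0.03 -0.048 0;0.228 -0.0373 0.035 -0.048 0;0.228 -0.0373 0.035 -0.048 0;0.228 -0.0373 0.035 -0.048 0' ; python3 -c "
from h import *
go(.6018,-.1315,.1,.423-np.pi/2)"
```

```text
time_s: 11.63
ee_pos: [0.5963, -0.1314, 0.1087]
tcp_rot: [0.978, 0.209, -0.001, 0.0]
wrist_force: [0.5, 0.4, -0.8]
finger_gap: 0.0179
grip_force: 45.0
now 11.6333 [ 0.5963 -0.1314  0.1087] yaw -1.1488 tilt [-0.0018 -0.0005] rows [0.005  0.0024 0.0087] turn -0.001
```

```bash
python3 -m pendant '0.005 0.0024 0 0 0;0.005 0.0024 0 0 0;0.005 0.0024 0.003 0 0;0.005 0.0024 0.003 0 0' ; python3 -c "
from h import *
go(.6018,-.1315,.1,.423-np.pi/2);print(readout.get_state()['wrist_force'],readout.get_state()['wrist_torque'])"
```

```text
time_s: 11.97
ee_pos: [0.6032, -0.1303, 0.1061]
tcp_rot: [0.978, 0.21, 0.0, 0.0]
wrist_force: [0.7, 0.2, -0.3]
finger_gap: 0.0178
grip_force: 45.0
now 11.9667 [ 0.6032 -0.1303  0.1061] yaw -1.1474 tilt [ 0.0001 -0.0002] rows [-0.0018  0.0005  0.0061] turn 0.0004
[ 0.68750978  0.16316626 -0.29294654] [-0.04270084  0.01146975 -0.01601711]
```

```bash
python3 -m pendant '-0.001 0.0003 0 0 0;-0.001 0.0003 0.004 0 0;-0.001 0.0003 0.007 0 0;-0.001 0.0003 0.01 0 0;-0.001 0.0003 0.013 0 0;-0.001 0.0003 0.016 0 0;-0.001 0.0003 0.016 0 0' ; python3 -c "
from h import *
go(.6018,-.1315,.0725,.423-np.pi/2);print(readout.get_state()['wrist_force'],readout.get_state()['wrist_torque'])"
```

```text
time_s: 12.55
ee_pos: [0.6022, -0.1308, 0.0893]
tcp_rot: [0.978, 0.21, -0.0, -0.0]
wrist_force: [-0.2, -0.8, -0.7]
finger_gap: 0.0176
grip_force: 45.0
now 12.55 [ 0.6022 -0.1308  0.0893] yaw -1.147 tilt [-0.001  -0.0001] rows [-0.0006  0.0004  0.0168] turn 0.0008
[-0.15415096 -0.84952    -0.74880849] [-0.16915019  0.03993191  0.00440527]
```

```bash
python3 -m pendant '0 0 0.003 0 0;0 0 0.006 0 0;0 0 0.009 0 0;0 0 0.009 0 0' ; python3 -c "
from h import *
print(readout.get_state()['ee_pos'],readout.get_state()['wrist_force'],readout.get_state()['wrist_torque'])"
```

```text
time_s: 12.88
ee_pos: [0.6023, -0.1308, 0.0805]
tcp_rot: [0.978, 0.21, -0.0, -0.0]
wrist_force: [0.1, -0.1, -1.6]
finger_gap: 0.0178
grip_force: 45.0
[ 0.60229774 -0.1308209   0.08047226] [ 0.0789852  -0.14750278 -1.64729785] [-0.28092438 -0.06340106 -0.00247237]
```

```bash
python3 -m pendant '0 0 0.002 0 0;0 0 0.004 0 0;0 0 0.006 0 0;0 0 0.007 0 0;0 0 0.008 0 0;0 0 0.008 0 0' 55 ; python3 -c "
from h import *
print(readout.get_state()['ee_pos'],readout.get_state()['wrist_force'],readout.get_state()['wrist_torque'])"
```

```text
time_s: 13.38
ee_pos: [0.6028, -0.1309, 0.0743]
tcp_rot: [0.978, 0.21, 0.0, 0.0]
wrist_force: [-3.5, -0.9, 10.5]
finger_gap: 0.0177
grip_force: 55.0
[ 0.60279041 -0.1308544   0.07426983] [-3.52444375 -0.93923021 10.52335432] [-0.1690027   0.92566641 -0.01208442]
```

```bash
python3 -m pendant '-0.0005 0 0.001 0 0;-0.0005 0 0.002 0 0;-0.0005 0 0.003 0 0;-0.0005 0 0.003 0 0' ; python3 -c "
from h import *
print(readout.get_state()['ee_pos'],readout.get_state()['wrist_force'],readout.get_state()['wrist_torque'])"; python3 -m pendant '0 0 0.001 0 0;0 0 0.002 0 0;0 0 0.002 0 0'
```

```text
time_s: 13.72
ee_pos: [0.603, -0.1309, 0.0733]
tcp_rot: [0.978, 0.21, 0.001, 0.001]
wrist_force: [-7.5, 0.3, 23.8]
finger_gap: 0.0178
grip_force: 55.0
[ 0.60296218 -0.13087379  0.07331635] [-7.46105334  0.31626324 23.81572708] [ 0.04364562  1.88423679 -0.01754502]
time_s: 13.97
ee_pos: [0.6032, -0.1309, 0.0731]
tcp_rot: [0.978, 0.21, 0.001, 0.001]
wrist_force: [-13.0, 0.5, 36.8]
finger_gap: 0.0177
grip_force: 55.0
```

```bash
python3 -m pendant '-0.001 0 -0.001 0 0;-0.001 0 -0.001 0 0;-0.001 0 -0.001 0 0;-0.001 0 -0.001 0 0'; python3 - <<'E'
from h import *
snap('wrist','w8');snap('scene','s8')
a=cv2.imread('pics/w8.png');b=cv2.imread('pics/s8.png')[160:280,180:350]
o=np.zeros((600,800,3),np.uint8);o[:300,:400]=cv2.resize(a,(400,300));b=cv2.resize(b,None,fx=4,fy=2.5*1,interpolation=cv2.INTER_CUBIC) if 0 else cv2.resize(b,(400,282),interpolation=cv2.INTER_CUBIC)
o[:282,400:]=b
c=cv2.resize(a[170:300,180:380],(460,299),interpolation=cv2.INTER_CUBIC);o[301:600,:460]=cv2.convertScaleAbs(c,alpha=1.5)
cv2.imwrite('pics/f.png',o);s=readout.get_state();print(s['ee_pos'],s['wrist_force'])
E
```

```text
time_s: 14.3
ee_pos: [0.6029, -0.1309, 0.0732]
tcp_rot: [0.978, 0.21, 0.002, 0.001]
wrist_force: [-7.6, 1.3, 28.2]
finger_gap: 0.0174
grip_force: 55.0
[ 0.60292467 -0.13097203  0.07322682] [-6.42641516  1.39917644 28.96042269]
```

View pics/f.png

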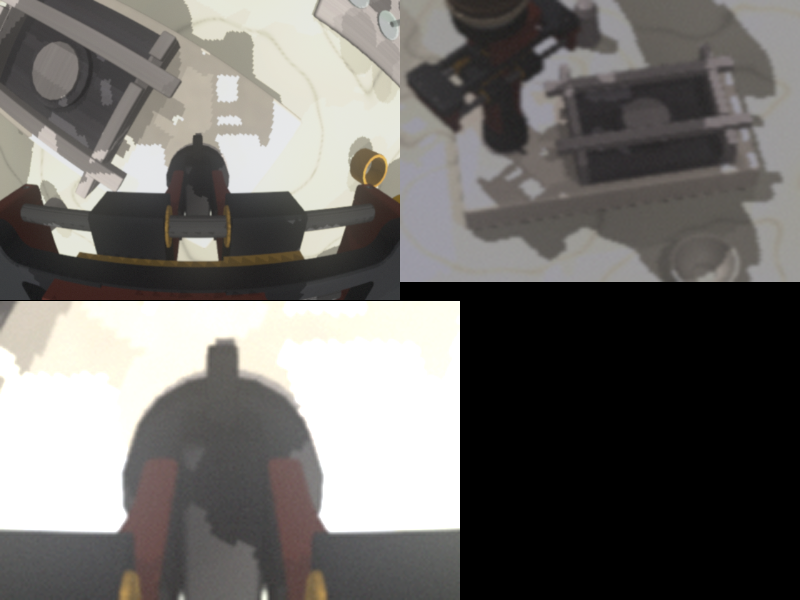

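```bash
python3 -c "
from bench import job
print(job.sign_off())"
```

```text
the job is handed in; nothing more can be done
None
```

I handed the job in at about 14 s of robot time. The pan bar lies seated in both empty notches and is released. The knob is home on the D-shaft and held pressed against a hard stop at about 28 N. The shaft's travel could not be read directly, so "fully down" is inferred from force and height. I did not re-check the tableware, but nothing touched it that I know of.

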